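# Snap up the sprung bottle rest and lean the sauce bottle in it

## Robot

A 6-joint arm with a two-finger parallel gripper is mounted at the origin on a cart in front of the work surface, level with it; the furniture and walls round the work are solid. World frame = base frame: x ahead of the robot, y to its left, z up, the work surface at z = 0. Lengths are in m, angles in rad, forces in N, time in s.
With the tool pointing down it reaches from about 0.35 to 0.85 m from the base axis. Payload 8.1 kg.
Tool frame: the origin (TCP) lies midway between the tips of the shut fingers; the grasp point (between the pads) lies 19 mm behind it; z points along the fingers, y is the direction in which the jaws open and shut (so a half turn about z gives the same grasp; the last joint's range is limited). The gripper opens to 93 mm and grips with 3 to 60 N. Pads are 15 mm wide; open, the fingers measure 128 mm over their backs; the gripper's body (75 mm by 188 mm) begins 65 mm behind the grasp point.
Start: joints at [-1.25, 0.13, 1.488, -0, 1.523, -0.085], TCP at [0.237, -0.551, 0.219] pointing down, gripper open.
Joint ranges: [-2.96, 2.96], [-0.89, 2.26], [0.02, 2.5], [-1.34, 4.48], [0, 2.73], [-2.66, 2.66]. Speed limits (rad/s): [2.39, 2.39, 2.79, 3.14, 3.14, 3.14].

## Interface

Orientations are given as a rotation vector (axis times angle).
In Python, from plant import robot gives the robot as it stands. The module is installed in compiled form; this text tells all that it offers.
- The arm moves only by the shell command python3 -m pendant 'ROWS' [FORCE]. ROWS is JSON, a list of rows, each an object with "translation": the shift along the tool's x, y, z in mm, a list of three; "twist": the turn, a rotation vector about the tool's x, y, z in rad, a list of three; "grip": the opening, from -1 (shut) to 1 (fully open). A call has exactly 10 rows; each row shifts and turns the pose as measured when the row begins, along the tool's axes as they then stand; what a row does not reach is not made up. A row lasts 1/10 s, in which the tool goes at most 50 mm and 8.59 degrees, less where a joint would pass 70% of its speed; a pose out of reach is approached as far as the arm can. A call is refused whole if a number of a shift passes 50 or a number of a turn 0.15, either way. A call with a gripper value outside its range is refused whole. The fingers move at their own pace and stop on an object; FORCE is the grip in N (left out, the last holds). Time passes only in rows, so rows that do not move let the fingers close, or fill a call up. It gives the time, the measured TCP pose, the force and the opening at its end, in the units of the state.
- robot.read_state(): the state, without advancing time (a new reading comes with each control period).
- robot.read_camera(name): name is "side" or "top" or "wrist"; returns (picture, depth): 480x640x3 uint8, red, green, blue; 480x640 float32, m along the optical axis (not along the pixel's ray), 0 where there is no reading.
- robot.camera_info(name): a dict with "vertical_fov" (degrees; the focal length in pixels is half the picture's height over the tangent of half this angle, whatever the lens; pixels are square), "cx", "cy" (the principal point, pixels), "cam_to_world" (4x4, takes a point from camera to world coordinates). Camera axes: x right, y up, looking along -z (the intrinsics and any distortion apply to the point x, -y, -z); pixel columns grow to the right and rows downward; lengths in m; the calibration is good to about 2 mm. A picture is of the moment at which its call begins: read the wrist's pose just before it. camera_info takes no time and is no camera call; for the wrist camera it gives the pose at the moment of the call.
- robot.close_job(): hands the job in, once; it reports no verdict.
The state is a dict: "t": time; "q": joint angles; "dq": joint speeds; "joint_torque": joint torques, N m; "tool_pos": TCP position; "orientation": TCP orientation; "force": force on the tool from outside, world axes, zero at the start; "wrist_torque": the same for the moment, N m; "opening": finger opening in m.
Only numpy, scipy, OpenCV 4.12 (cv2) and the standard library are available. Lean on these libraries where they do the work, as an engineer would, in place of code of your own. Each camera call takes 0.05 s, during which the arm holds its last target. There are 200 camera calls.

## Task

Push the folded-down wire bail of the bottle rest over its centre so that it snaps up to its back stop, then stand the sauce bottle on the rest's slanting seat, nozzle up, leaning back against the bail, and let go. Do not tip the bottle over, and leave the jars, the label roll and the tub where they stand.

Things in the scene. Friction and masses are not known exactly. Their poses are not given: they have to be found in the camera images.
- rest: Bottle rest: fixed steel base 150 x 144 x 10 mm carrying a black seat. Origin: centre of the base's underside; x to the back of the rest (away from the robot at yaw 0), y left, z up. Seat: flat plate 66 x 70 mm tipped 30 deg (0.524 rad) backward; a lip behind it (21 mm high) and cheeks at both sides (60 mm apart inside, 19 mm high) guide the bottle's foot; the front is open.
- bail (a joint): U-shaped wire bail, 104 mm long, 96 wide, hinged along the rest's y at (1, 0, 25) mm. 0 = folded forward over the seat, 30 deg above level (start stop); 1.571 = up, leaning 30 deg back from vertical (back stop). Grows as the bar is pushed up and back. Over-centre spring: 7 to 12 N at the bar, square to the bail, moves it off a stop, falling to nothing at 0.785; past that it snaps over.
- bail_bar (a point): Middle of the red round crossbar (12 mm thick) at the bail's free end; moves with it. In the rest's frame (-89, 0, 77) mm when folded, (53, 0, 115) mm when up. Two red discs of 30 mm diameter, 50 mm apart inside, bound the part of the bar to push on; later they guide the bottle sideways.
- seat_center (a point): Fixed point where the centre of a properly seated bottle lies, at (15, 0, 114) mm in the rest's frame. The seated bottle's axis runs along (0.5, 0, 0.866) of the rest's frame, so its top leans 30 deg to the rest's +x; the centre of its underside is at (-30, 0, 36) mm, 90 mm from this point. The bail, when up, is the back it leans on.
- bottle_center (a point): Sauce bottle: dark brown round squeeze bottle with a red pointed nozzle, 180 mm tall, 0.17 to 0.34 kg, upright at the start. The body is 53 mm in diameter up to 131 mm; the nozzle above (36 mm wide at its foot) meets the palm of a gripper coming straight down, so grasp the body with the tool tilted about 45 deg. Point on its axis, 90 mm above the underside; z to the nozzle.
- salt_center (a point): Bystander: spice jar with a red cap and green-white label, 47 mm diameter, 97 mm tall; point on its axis half-way up.
- pepper_center (a point): Bystander: spice jar with a red cap and dark blue label, 45 mm diameter, 108 mm tall; point on its axis half-way up.
- roll_center (a point): Bystander: white label roll standing on its end, 72 mm diameter, 50 mm tall; point at its centre.
- tub_center (a point): Bystander: clear lidded sauce tub, 104 x 149 x 60 mm (x, y, z); point at its centre.

How it is judged:
On the way:
1. the bail has snapped up to its back stop while the bottle still stands on the worktop (value of joint bail above 1.5 rad and height (world z) of bottle_center below 0.105 m), for 0.2 s.
At the end, for the whole second after the job is handed in: The bail is up at its back stop (over 1.5 rad); the bottle stands in the rest with its centre within 14 mm of seat_center, leaning 0.42 to 0.63 rad from vertical, nozzle up, released and at rest (under 20 mm/s) (value of joint bail above 1.5 rad and distance between bottle_center and seat_center below 0.014 m and angle between bottle_center's own z axis and vertical between 0.42 and 0.63 rad and linear speed of bottle below 0.02 m/s); the robot touches nothing.
It fails at once if the bottle is tipped over (leaning more than 1 rad) (angle between bottle_center's own z axis and vertical above 1 rad).
It fails at once if a jar, the label roll or the tub is shifted or knocked over (its centre moved more than 30 mm) (distance of any of salt_center, pepper_center, roll_center, tub_center from where it was at the start of the episode above 0.03 m).
It also fails if it takes over 58 s, if anything falls off the work surface, if the arm or the gripper's body presses on something with over 40 N, if the wrist force passes 120 N, or if a joint passes its speed limit or range.

## Working session

There is one attempt and no reset: what is moved stays moved. The work goes in short steps, Python scripts to look and compute and a shell command to move; the robot and the scene stay as the last step left them, time stands still between calls to the robot, and variables do not carry over. Pictures are saved under pics/ and viewed, about 8 in all and at most 12, crops included, and the job is handed in when it is done.

```bash
mkdir -p pics
cat > h.py <<'E'
import numpy as np, cv2
from plant import robot
from scipy.spatial.transform import Rotation as R
def cam(n):
    i=robot.camera_info(n); im,d=robot.read_camera(n); return im,d,i
def pts(d,i):
    f=240/np.tan(np.radians(i["vertical_fov"])/2)
    v,u=np.mgrid[0:480,0:640]
    P=np.stack([(u-i["cx"])/f*d,-(v-i["cy"])/f*d,-d],-1)
    T=np.array(i["cam_to_world"]); return P@T[:3,:3].T+T[:3,3]
E
python3 - <<'E'
from h import *
s=robot.read_state();print(s)
a=[]
for n in("top","side"):
    im,d,i=cam(n);print({k:v for k,v in i.items()});np.savez(n+"0.npz",im=im,d=d,P=pts(d,i)); cv2.imwrite(f"pics/{n}0.png",im[...,::-1])
    print((d>0).mean())
E
```

```text
{'t': 0.0, 'q': array([-1.25037333e+00,  1.31149302e-01,  1.48925915e+00,  1.15344859e-05,
        1.52300809e+00, -8.54218722e-02]), 'dq': array([-1.16883082e-04,  9.79006022e-04,  2.78988430e-04, -1.07715463e-03,
        5.37529708e-04, -4.39221869e-05]), 'joint_torque': array([ 1.25812967e-03, -5.59845042e+01, -4.91754591e+01,  7.69242737e-02,
        3.55352042e-02, -2.01586627e-04]), 'tool_pos': array([ 0.23671105, -0.55071823,  0.2176056 ]), 'orientation': array([-3.07535751e+00, -6.32767342e-01,  3.17703843e-04]), 'force': array([-0.04649024,  0.10435298, -0.1530293 ]), 'wrist_torque': array([-0.01630884,  0.00863069,  0.01491612]), 'opening': 0.09285004753126094}
{'vertical_fov': 48.82927835799833, 'cx': 327.20920199961284, 'cy': 246.03725432710263, 'cam_to_world': array([[-0.00488382,  0.98948424, -0.14455827,  0.43033763],
       [-0.9996824 , -0.00125696,  0.02516999, -0.00598322],
       [ 0.0247236 ,  0.14463528,  0.98917611,  1.01224243],
       [ 0.        ,  0.        ,  0.        ,  1.        ]])}
0.9959993489583333
{'vertical_fov': 43.73582598805926, 'cx': 329.33622482218914, 'cy': 236.54429276834608, 'cam_to_world': array([[-0.92912609,  0.14109335, -0.34178558,  0.11635566],
       [-0.36964065, -0.33063482,  0.86835845,  1.02713633],
       [ 0.00951339,  0.93315234,  0.35935528,  0.52158187],
       [ 0.        ,  0.        ,  0.        ,  1.        ]])}
0.9083854166666666
```

View pics/top0.png

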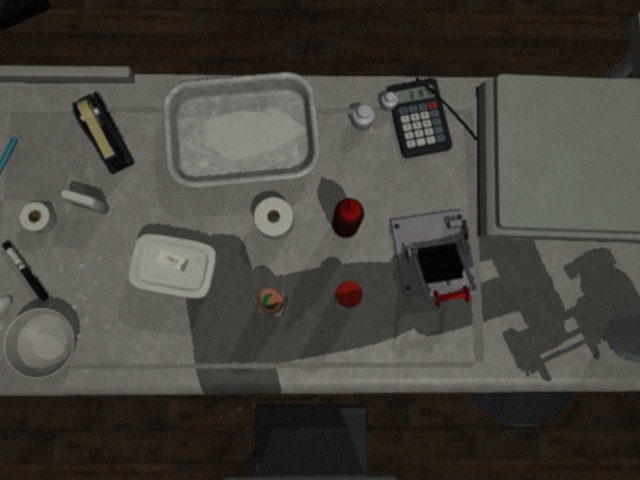

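View pics/side0.png

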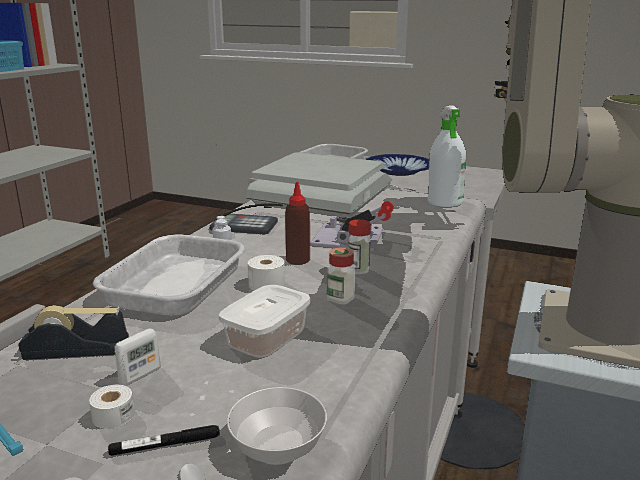

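The top view has +x up and +y left. The bottle is at (348,215), pepper at (349,293), salt at (271,302), the roll at (273,217) and the tub at (172,265). The rest is at about (435,255), with its red bar at (452,297) toward the robot. The side view shows the bottle behind the salt and pepper jars.

Run:
```python
from h import *
z=np.load("top0.npz");im=z["im"];P=z["P"]
hsv=cv2.cvtColor(im,cv2.COLOR_RGB2HSV)
red=((hsv[...,0]<8)|(hsv[...,0]>172))&(hsv[...,1]>140)&(hsv[...,2]>50)
n,l,st,c=cv2.connectedComponentsWithStats(red.astype(np.uint8))
for k in range(1,n):
    if st[k,4]<30: continue
    p=P[l==k]; print(st[k],c[k].round(),"min",np.percentile(p,3,0).round(3),"max",np.percentile(p,97,0).round(3),"med",np.median(p,0).round(3))
def box(name,u0,u1,v0,v1,zl,zh):
    p=P[v0:v1,u0:u1].reshape(-1,3);p=p[(p[:,2]>zl)&(p[:,2]<zh)]
    print(name,len(p),np.percentile(p,2,0).round(3),np.percentile(p,98,0).round(3))
    return p
box("bottle",325,372,190,245,.1,.125);box("bottle",325,372,190,245,.05,.2);box("pep",330,370,275,315,.095,.13);box("salt",250,292,280,325,.08,.13)
box("roll",245,300,190,245,.04,.065);box("tub",120,225,225,305,.045,.08)
box("scale",475,639,70,240,.03,.3)
# rest base
m=np.zeros((480,640),bool);m[200:310,380:490]=1
m&=(P[...,2]>.006)&(P[...,2]<.016)
m=cv2.morphologyEx(m.astype(np.uint8),cv2.MORPH_OPEN,np.ones((2,2)))>0
p=P[m][:,:2].astype(np.float32);r=cv2.minAreaRect(p);print("base",r,m.sum())
dark=(im.max(2)<25);dark[:200]=0;dark[310:]=0;dark[:,:400]=0;dark[:,490:]=0
n,l,st,c=cv2.connectedComponentsWithStats(dark.astype(np.uint8));k=1+st[1:,4].argmax();print(st[k]);p=P[l==k];print(p.min(0),p.max(0),p.mean(0));print(cv2.minAreaRect(p[:,:2].astype(np.float32)))
print("height table",np.median(P[330:350,200:240,2]))
cv2.imwrite("pics/rest.png",cv2.resize(im[180:320,320:500,::-1],None,fx=4,fy=4,interpolation=cv2.INTER_CUBIC))
```

```text
[428 101  10   8  62] [432. 105.] min [ 0.853 -0.25   0.01 ] max [ 0.869 -0.234  0.017] med [ 0.862 -0.243  0.014]
[340 199  22  22 370] [350. 210.] min [ 0.603 -0.084  0.128] max [ 0.636 -0.051  0.179] med [ 0.616 -0.066  0.146]
[337 281  25  26 508] [349. 294.] min [ 0.461 -0.085  0.102] max [ 0.5   -0.047  0.111] med [ 0.481 -0.066  0.108]
[435 286  36  19 256] [454. 295.] min [ 0.468 -0.277  0.077] max [ 0.49  -0.221  0.093] med [ 0.477 -0.254  0.083]
bottle 186 [ 0.593 -0.091  0.102] [ 0.642 -0.041  0.125]
bottle 885 [ 0.593 -0.089  0.058] [ 0.64  -0.042  0.176]
pep 539 [ 0.459 -0.086  0.099] [ 0.499 -0.047  0.111]
salt 553 [0.448 0.049 0.088] [0.488 0.09  0.101]
roll 1109 [0.593 0.036 0.044] [0.659 0.101 0.054]
tub 4488 [0.482 0.178 0.053] [0.585 0.318 0.063]
scale 26066 [ 0.587 -0.589  0.037] [ 0.873 -0.325  0.106]
base ((0.5434747934341431, -0.15158016979694366), (0.1561572253704071, 0.3340791165828705), 12.796649932861328) 3316
[ 418  243   45   40 1384]
[ 0.43033763 -0.27651664  0.00598987] [ 0.57914718 -0.00598322  1.01224243] [ 0.54119185 -0.24003799  0.04088915]
((0.5100873112678528, -0.13813096284866333), (0.07431519031524658, 0.29961538314819336), 17.18027114868164)
height table 0.0004240882082283681
```

View pics/rest.png

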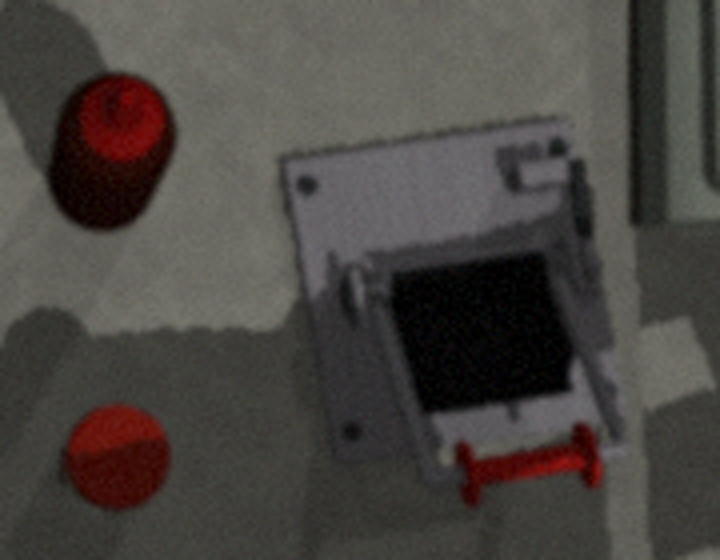

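The crop (4x, offset 320,180) shows base corners at (283,157), (572,120) and (335,458). The seat corners are at (393,275), (545,253), (573,390) and (420,412), and the disc centres at (467,475) and (592,455). The rest's yaw looks like about +9°. Next I cast rays to get its pose.

```bash
cat >> h.py <<'E'
def ray(i,u,v,z):
    f=240/np.tan(np.radians(i["vertical_fov"])/2); T=np.array(i["cam_to_world"])
    r=T[:3,:3]@np.array([(u-i["cx"])/f,-(v-i["cy"])/f,-1]); return T[:3,3]+r*(z-T[2,3])/r[2]
def pose(p,yaw,down,):  # tool z heading yaw, 'down' rad below level; tool y horizontal
    c,s=np.cos(yaw),np.sin(yaw)
    z=np.array([np.cos(down)*c,np.cos(down)*s,-np.sin(down)])
    y=np.array([s,-c,0.]) if YS<0 else np.array([-s,c,0.])
    T=np.eye(4);T[:3,:3]=np.c_[np.cross(y,z),y,z];T[:3,3]=p;return T
YS=-1
def cur():
    s=robot.read_state();T=np.eye(4);T[:3,:3]=R.from_rotvec(s["orientation"]).as_matrix();T[:3,3]=s["tool_pos"];return T,s
def go(T1,T0=None,n=None):
    from scipy.linalg import logm,expm
    if T0 is None:T0=cur()[0]
    D=np.linalg.inv(T0)@T1; a=np.linalg.norm(R.from_matrix(D[:3,:3]).as_rotvec()); d=np.linalg.norm(D[:3,3])
    n=n or int(max(1,np.ceil(max(a/.13,d/.035))))
    E=expm(np.real(logm(D))/n)
    print("n",n,"trans",(E[:3,3]*1000).round(1).tolist(),"twist",R.from_matrix(E[:3,:3]).as_rotvec().round(4).tolist())
    return T1
E
python3 - <<'E'
from h import *
i=robot.camera_info("top")
g=lambda u,v,z:ray(i,320+(u+.5)/4-.5,180+(v+.5)/4-.5,z)
A=[g(283,157,.01),g(572,120,.01),g(335,458,.01)]
print("base",np.round(A,3),"w",np.linalg.norm(A[0]-A[1]),"l",np.linalg.norm(A[0]-A[2]))
L,Rr=g(467,475,.077),g(592,455,.077);print("discs",L,Rr,np.linalg.norm(L-Rr))
d=L-Rr;y1=np.arctan2(-d[0],d[1]);d=A[0]-A[1];y2=np.arctan2(-d[0],d[1]);d=A[0]-A[2];y3=np.arctan2(d[1],d[0]);print("yaws",y1,y2,y3)
y=(y1+2*y2+2*y3)/5;c,s=np.cos(y),np.sin(y);X=np.array([c,s,0]);Y=np.array([-s,c,0])
print("origins",(L+Rr)/2+.089*X, A[0]-.075*X-.072*Y,A[1]-.075*X+.072*Y,A[2]+.075*X-.072*Y)
st=[g(393,275,.02),g(545,253,.02),g(573,390,.052),g(420,412,.052)];print("seatcorners",np.round(st,3))
print("cur R\n",cur()[0].round(3))
E
```

```text
base [[ 0.63  -0.154  0.01 ]
 [ 0.648 -0.296  0.01 ]
 [ 0.484 -0.176  0.01 ]] w 0.14283736831564278 l 0.14701292228542656
discs [ 0.47305438 -0.22279689  0.077     ] [ 0.48169506 -0.27893081  0.077     ] 0.05679505835954606
yaws 0.15273098005024957 0.12887751634135494 0.1469300693292835
origins [ 0.56549311 -0.23836791  0.077     ] [ 0.56566534 -0.23593267  0.01      ] [ 0.5638048  -0.23501187  0.01      ] [ 0.56875061 -0.23639508  0.01      ]
seatcorners [[ 0.571 -0.204  0.02 ]
 [ 0.581 -0.277  0.02 ]
 [ 0.513 -0.279  0.052]
 [ 0.503 -0.208  0.052]]
cur R
 [[ 0.919  0.395 -0.001  0.237]
 [ 0.395 -0.919  0.002 -0.551]
 [ 0.    -0.002 -1.     0.218]
 [ 0.     0.     0.     1.   ]]
```

```bash
cat >> h.py <<'E'
O=np.array([.566,-.236,0]);YAW=.142
Xr=np.array([np.cos(YAW),np.sin(YAW),0]);Yr=np.array([-np.sin(YAW),np.cos(YAW),0])
def rp(x,y,z): return O+(x*Xr+y*Yr)/1000+np.array([0,0,z/1000])
def torest(p): p=np.asarray(p)-O; return (np.array([p@Xr,p@Yr,p[2]])*1000).round(1)
def st():
    T,s=cur();z=T[:3,2];print("t",round(s["t"],2),"pos",T[:3,3].round(4),"rest",torest(T[:3,3]),"down",np.degrees(np.arcsin(-z[2])).round(1),"head",np.arctan2(z[1],z[0]).round(3),"yz",T[2,1].round(3),"q",s["q"].round(2),"F",s["force"].round(1),"op",round(s["opening"],4))
E
python3 -c "
from h import *
go(pose(rp(-150,0,130),YAW,np.radians(47)),n=10)
go(pose(rp(-150,0,130),YAW,np.radians(47)),n=20)"
```

```text
n 10 trans [22.0, -23.4, 16.8] twist [-0.0101, 0.0746, 0.0251]
n 20 trans [10.8, -11.8, 8.6] twist [-0.005, 0.0373, 0.0125]
```

```bash
python3 -m pendant '[{"translation":[22,-23.4,16.8],"twist":[-0.01,0.0746,0.025],"grip":-1},{"translation":[22,-23.4,16.8],"twist":[-0.01,0.0746,0.025],"grip":-1},{"translation":[22,-23.4,16.8],"twist":[-0.01,0.0746,0.025],"grip":-1},{"translation":[22,-23.4,16.8],"twist":[-0.01,0.0746,0.025],"grip":-1},{"translation":[22,-23.4,16.8],"twist":[-0.01,0.0746,0.025],"grip":-1},{"translation":[22,-23.4,16.8],"twist":[-0.01,0.0746,0.025],"grip":-1},{"translation":[22,-23.4,16.8],"twist":[-0.01,0.0746,0.025],"grip":-1},{"translation":[22,-23.4,16.8],"twist":[-0.01,0.0746,0.025],"grip":-1},{"translation":[22,-23.4,16.8],"twist":[-0.01,0.0746,0.025],"grip":-1},{"translation":[22,-23.4,16.8],"twist":[-0.01,0.0746,0.025],"grip":-1}]' 40; python3 -c "
from h import *
st();go(pose(rp(-150,0,130),YAW,np.radians(47)));go(pose(rp(-105,0,47),YAW,np.radians(47)))"
```

```text
t: 1.1
tool_pos: [0.4235, -0.2491, 0.1272]
orientation: [-2.853, -0.178, -1.164]
force: [1.0, -0.2, 1.2]
opening: 0.0178
t 1.1 pos [ 0.4235 -0.2491  0.1272] rest [-142.9    7.2  127.2] down 45.6 head 0.135 yz -0.007 q [-1.21 -0.5   2.41  0.83  1.17 -0.08] F [ 1.  -0.2  1.2] op 0.0178
n 1 trans [-3.0, 7.3, -6.9] twist [0.0045, -0.0247, -0.0154]
n 3 trans [-9.4, 2.4, 28.0] twist [0.0015, -0.0082, -0.0051]
```

```bash
python3 -m pendant '[{"translation":[-4,2.4,15],"twist":[0,-0.008,-0.005],"grip":-1},{"translation":[-7,2.4,26],"twist":[0,-0.008,-0.005],"grip":-1},{"translation":[-7,2.4,26],"twist":[0,-0.008,-0.005],"grip":-1},{"translation":[-7,0,26],"twist":[0,0,0],"grip":-1},{"translation":[0,0,0],"twist":[0,0,0],"grip":-1},{"translation":[0,0,0],"twist":[0,0,0],"grip":-1},{"translation":[0,0,0],"twist":[0,0,0],"grip":-1},{"translation":[0,0,0],"twist":[0,0,0],"grip":-1},{"translation":[0,0,0],"twist":[0,0,0],"grip":-1},{"translation":[0,0,0],"twist":[0,0,0],"grip":-1}]'; python3 -c "
from h import *
st();go(pose(rp(-99,0,41),YAW,np.radians(47)))
im,d,i=cam('top');cv2.imwrite('pics/t1.png',cv2.resize(im[180:330,320:500,::-1],None,fx=4,fy=4))"
```

```text
t: 2.1
tool_pos: [0.4708, -0.2452, 0.0403]
orientation: [-2.871, -0.203, -1.135]
force: [0.3, -0.6, -0.3]
opening: 0.0004
t 2.1 pos [ 0.4708 -0.2452  0.0403] rest [-95.5   4.4  40.3] down 46.9 head 0.136 yz 0.004 q [-1.06 -0.2   2.37  0.95  0.9  -0.22] F [ 0.3 -0.6 -0.3] op 0.0004
n 1 trans [-2.0, 4.4, -2.9] twist [0.0044, -0.0023, 0.0007]
```

View pics/t1.png

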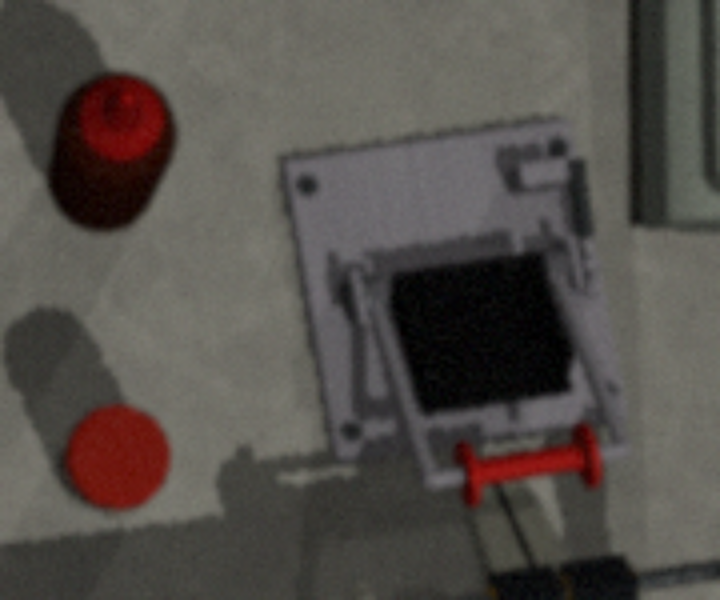

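The shut fingers are under the bar at about (510,490), between the discs at x=470 and 590, and sit about 6 mm left of centre. I'll correct for that and push along the arc.

```bash
python3 -m pendant '[{"translation":[8,6,-1],"twist":[0,0,0],"grip":-1},{"translation":[8,0,-1],"twist":[0,0,0],"grip":-1},{"translation":[9,0,-2],"twist":[0,0,0],"grip":-1},{"translation":[9,0,-2],"twist":[0,0,0],"grip":-1},{"translation":[9,0,-1.5],"twist":[0,0,0],"grip":-1},{"translation":[13.5,0,1.7],"twist":[0,0,0],"grip":-1},{"translation":[13.5,0,1.7],"twist":[0,0,0],"grip":-1},{"translation":[13,0,4.5],"twist":[0,0,0],"grip":-1},{"translation":[13,0,4.5],"twist":[0,0,0],"grip":-1},{"translation":[11,0,8],"twist":[0,0,0],"grip":-1}]'; python3 -c "
from h import *
st();go(pose(rp(5,-2,105),YAW,np.radians(47)))
im,d,i=cam('top');cv2.imwrite('pics/t2.png',cv2.resize(im[180:330,320:500,::-1],None,fx=4,fy=4))"
```

```text
t: 3.15
tool_pos: [0.5586, -0.2392, 0.1047]
orientation: [-2.877, -0.2, -1.121]
force: [0.2, -0.6, 0.3]
opening: 0.0008
t 3.15 pos [ 0.5586 -0.2392  0.1047] rest [ -7.8  -2.2 104.7] down 47.4 head 0.134 yz 0.003 q [-0.86 -0.17  2.2   0.85  0.85  0.08] F [ 0.2 -0.6  0.3] op 0.0008
n 1 trans [9.6, -0.2, 8.5] twist [0.0053, 0.0077, -0.0013]
```

View pics/t2.png

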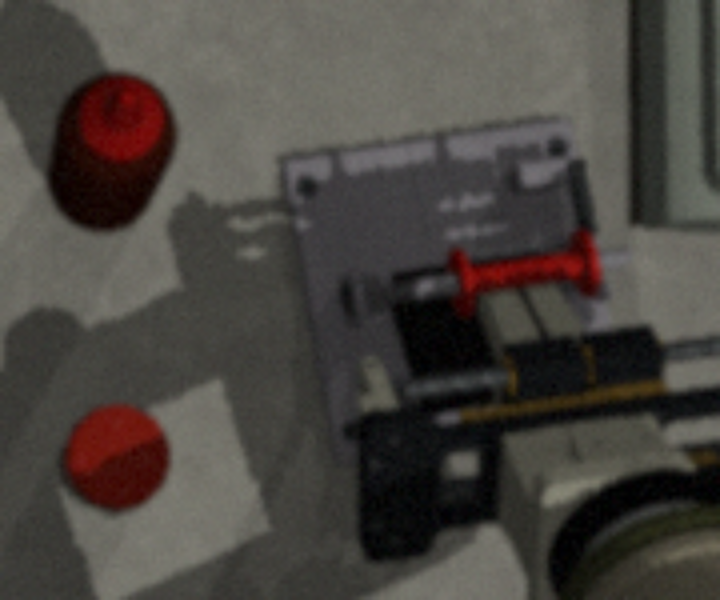

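The bar is now near vertical at (525,268), with the fingers behind it. I'll push a little more, then back off.

```bash
python3 -m pendant '[{"translation":[10,0,9],"twist":[0,0,0],"grip":-1},{"translation":[10,0,9],"twist":[0,0,0],"grip":-1},{"translation":[10,0,9],"twist":[0,0,0],"grip":-1},{"translation":[0,0,0],"twist":[0,0,0],"grip":-1},{"translation":[0,0,-20],"twist":[0,0,0],"grip":-1},{"translation":[0,0,-40],"twist":[0,0,0],"grip":-1},{"translation":[0,0,-40],"twist":[0,0,0],"grip":-1},{"translation":[0,0,-40],"twist":[0,0,0],"grip":1},{"translation":[0,0,-20],"twist":[0,0,0],"grip":1},{"translation":[0,0,0],"twist":[0,0,0],"grip":1}]'; python3 -c "
from h import *
st()
im,d,i=cam('top');P=pts(d,i)
hsv=cv2.cvtColor(im,cv2.COLOR_RGB2HSV)
red=((hsv[...,0]<8)|(hsv[...,0]>172))&(hsv[...,1]>140)&(hsv[...,2]>50)
n,l,s,c=cv2.connectedComponentsWithStats(red.astype(np.uint8))
for k in range(1,n):
  if s[k,4]>60:
    p=P[l==k];lo,hi=np.percentile(p,[3,97],axis=0);print(c[k].round(1),lo.round(3),hi.round(3),'restmean',torest(p.mean(0)))
"
```

```text
t: 4.2
tool_pos: [0.491, -0.2457, 0.2265]
orientation: [-2.876, -0.206, -1.114]
force: [-0.7, -0.4, 0.7]
opening: 0.0199
t 4.2 pos [ 0.491  -0.2457  0.2265] rest [-75.6   1.  226.5] down 47.6 head 0.142 yz 0.001 q [-1.01 -0.49  2.2   0.73  1.18  0.22] F [-0.7 -0.4  0.7] op 0.0199
[432.3 104.8] [ 0.854 -0.25   0.009] [ 0.869 -0.234  0.016] restmean [291.3 -48.5  13.3]
[350.3 209.6] [ 0.603 -0.083  0.128] [ 0.636 -0.052  0.178] restmean [ 75.4 160.1 149. ]
[443.3 213.4] [ 0.604 -0.256  0.114] [ 0.632 -0.199  0.13 ] restmean [ 52.   -1.5 119.7]
[348.7 293.6] [ 0.461 -0.084  0.099] [ 0.499 -0.047  0.111] restmean [-60.7 181.  107.9]
```

The bail is up: its bar is at rest x=52, z≈115–120 mm, against an expected (53,115). Next is the bottle position.

Run:
```python
from h import *
z=np.load("top0.npz");P=z["P"][190:245,325:372].reshape(-1,3)
for a,b in((.165,.19),(.12,.14),(.06,.12)):
    p=P[(P[:,2]>a)&(P[:,2]<b)];print(a,len(p),p.mean(0).round(4),p.min(0).round(3),p.max(0).round(3))
p=P[(P[:,2]>.03)&(P[:,2]<.12)].astype(float)
A=np.c_[2*p[:,:2],np.ones(len(p))];s=np.linalg.lstsq(A,(p[:,:2]**2).sum(1),rcond=None)[0];print("circle",s[:2],np.sqrt(s[2]+s[:2]@s[:2]))
z=np.load("side0.npz");P=z["P"][190:270,280:315].reshape(-1,3)
p=P[(P[:,2]>.03)&(P[:,2]<.125)&(np.hypot(P[:,0]-.617,P[:,1]+.066)<.05)].astype(float)
A=np.c_[2*p[:,:2],np.ones(len(p))];s=np.linalg.lstsq(A,(p[:,:2]**2).sum(1),rcond=None)[0];print("side circle",s[:2],np.sqrt(s[2]+s[:2]@s[:2]),len(p))
B=np.array([.617,-.066]);d=np.radians(43)
zt=np.array([np.cos(d)*np.cos(YAW),np.cos(d)*np.sin(YAW),-np.sin(d)])
G=np.r_[B,.1]+.019*zt
W=pose(G-.12*zt,YAW,d)
print("standoff",W[:3,3]);go(W,n=10)
```

```text
0.165 43 [ 0.618  -0.0663  0.1741] [ 0.613 -0.072  0.166] [ 0.624 -0.062  0.182]
0.12 302 [ 0.6133 -0.0648  0.1272] [ 0.595 -0.091  0.12 ] [ 0.644 -0.042  0.14 ]
0.06 222 [ 0.6011 -0.0608  0.0966] [ 0.593 -0.093  0.061] [ 0.638 -0.04   0.12 ]
circle [ 0.61921926 -0.06687   ] 0.025850217156499284
side circle [ 0.62135099 -0.06753995] 0.02423363894716284 1039
standoff [ 0.54387675 -0.07645386  0.16888183]
n 10 trans [1.5, -16.0, 9.4] twist [-0.0001, 0.0082, 0.0001]
```

```bash
python3 -m pendant '[{"translation":[1.5,-18,9.4],"twist":[0,0.008,0],"grip":1},{"translation":[1.5,-18,9.4],"twist":[0,0.008,0],"grip":1},{"translation":[1.5,-18,9.4],"twist":[0,0.008,0],"grip":1},{"translation":[1.5,-18,9.4],"twist":[0,0.008,0],"grip":1},{"translation":[1.5,-18,9.4],"twist":[0,0.008,0],"grip":1},{"translation":[1.5,-18,9.4],"twist":[0,0.008,0],"grip":1},{"translation":[1.5,-18,9.4],"twist":[0,0.008,0],"grip":1},{"translation":[1.5,-18,9.4],"twist":[0,0.008,0],"grip":1},{"translation":[1.5,-18,9.4],"twist":[0,0.008,0],"grip":1},{"translation":[0,0,0],"twist":[0,0,0],"grip":1}]' 25
python3 - <<'E'
from h import *
st()
B=np.array([.619,-.067]);d=np.radians(43)
zt=pose([0,0,0],YAW,d)[:3,2]
G=np.r_[B,.1]+.019*zt
go(pose(G-.12*zt,YAW,d));go(pose(G,YAW,d),n=5)
E
```

```text
t: 5.25
tool_pos: [0.5382, -0.0633, 0.1575]
orientation: [-2.823, -0.197, -1.193]
force: [-0.5, -0.1, 0.0]
opening: 0.0927
t 5.25 pos [ 0.5382 -0.0633  0.1575] rest [ -3.1 174.9 157.5] down 44.1 head 0.16 yz -0.014 q [-0.55 -0.71  2.5   0.69  0.83  0.54] F [-0.5 -0.1  0. ] op 0.0927
n 1 trans [12.2, 14.9, -4.1] twist [-0.0125, 0.0196, -0.008]
n 5 trans [2.7, 3.2, 23.2] twist [-0.0025, 0.0039, -0.0016]
```

```bash
python3 -m pendant '[{"translation":[6,8,6],"twist":[-0.006,0.01,-0.004],"grip":1},{"translation":[7,8,6],"twist":[-0.006,0.01,-0.004],"grip":1},{"translation":[0,0,20],"twist":[0,0,0],"grip":1},{"translation":[0,0,20],"twist":[0,0,0],"grip":1},{"translation":[0,0,20],"twist":[0,0,0],"grip":1},{"translation":[0,0,0],"twist":[0,0,0],"grip":1},{"translation":[0,0,0],"twist":[0,0,0],"grip":1},{"translation":[0,0,0],"twist":[0,0,0],"grip":1},{"translation":[0,0,0],"twist":[0,0,0],"grip":1},{"translation":[0,0,0],"twist":[0,0,0],"grip":1}]' 25
python3 - <<'E'
from h import *
st()
B=np.array([.619,-.067]);d=np.radians(43)
zt=pose([0,0,0],YAW,d)[:3,2]
G=np.r_[B,.1]+.019*zt
go(pose(G,YAW,d),n=2)
im,dd,i=cam('side');cv2.imwrite('pics/s2.png',cv2.resize(im[120:300,200:440,::-1],None,fx=3,fy=3))
E
```

```text
t: 6.25
tool_pos: [0.5975, -0.0679, 0.1031]
orientation: [-2.826, -0.203, -1.202]
force: [0.3, -0.4, -0.0]
opening: 0.093
t 6.25 pos [ 0.5975 -0.0679  0.1031] rest [ 55.  161.9 103.1] down 43.9 head 0.153 yz -0.007 q [-0.47 -0.35  2.38  0.86  0.59  0.35] F [ 0.3 -0.4 -0. ] op 0.093
n 2 trans [6.4, 1.2, 18.3] twist [-0.0038, 0.0077, -0.001]
```

View pics/s2.png

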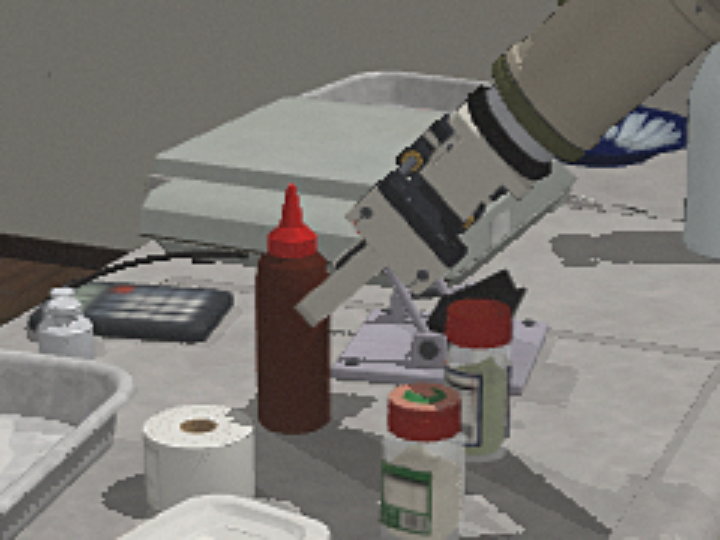

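The open jaws straddle the bottle at mid-body, with the finger tip at about (310,318), the bottle axis at x≈292, and the pepper jar clear. I'll advance and grip.

```bash
python3 -m pendant '[{"translation":[6,1,18],"twist":[0,0.008,0],"grip":1},{"translation":[6,1,18],"twist":[0,0.008,0],"grip":1},{"translation":[0,0,0],"twist":[0,0,0],"grip":1},{"translation":[0,0,0],"twist":[0,0,0],"grip":-1},{"translation":[0,0,0],"twist":[0,0,0],"grip":-1},{"translation":[0,0,0],"twist":[0,0,0],"grip":-1},{"translation":[0,0,0],"twist":[0,0,0],"grip":-1},{"translation":[0,0,0],"twist":[0,0,0],"grip":-1},{"translation":[0,0,0],"twist":[0,0,0],"grip":-1},{"translation":[0,0,0],"twist":[0,0,0],"grip":-1}]' 30
python3 - <<'E'
from h import *
st();T,s=cur();print("grasp pt",(T[:3,3]-.019*T[:3,2]).round(4))
E
```

```text
t: 7.3
tool_pos: [0.6331, -0.0669, 0.093]
orientation: [-2.815, -0.203, -1.238]
force: [-0.3, 0.8, -1.4]
opening: 0.0524
t 7.3 pos [ 0.6331 -0.0669  0.093 ] rest [ 90.4 157.9  93. ] down 42.5 head 0.146 yz -0.001 q [-0.43 -0.21  2.31  0.97  0.51  0.25] F [-0.3  0.8 -1.4] op 0.0524
grasp pt [ 0.6193 -0.0689  0.1059]
```

```bash
cat >> h.py <<'E'
def bot(x,y,z,lean): # bottle underside pose in rest frame mm
    T=np.eye(4);c,s=np.cos(lean),np.sin(lean)
    Zb=s*Xr+np.array([0,0,c]);T[:3,:3]=np.c_[np.cross(Yr,Zb),Yr,Zb];T[:3,3]=rp(x,y,z);return T
def seat(along,front,y=-1.5,lean=np.pi/6):
    return bot(-30+.5*along-.866*front,y,36+.866*along+.5*front,lean)
E
python3 - <<'E'
from h import *
T,s=cur()
b=np.array([.6195,-.067,0]); g=T[:3,3]-.019*T[:3,2]; yt=T[:3,1]; b=b+yt*((g-b)@yt); b[2]=0
print("bottle",b); r=torest(b)
B=bot(*r,0); REL=np.linalg.inv(B)@T; np.save("rel.npy",REL); print(REL.round(3))
L=T.copy();L[2,3]+=.11; go(L,n=4)
P=seat(50,35)@REL; print(P.round(3)); go(P,L,n=12);go(seat(3,2)@REL,P,n=5)
E
```

```text
bottle [ 0.61975126 -0.06872392  0.        ]
[[ 0.676  0.003  0.737  0.013]
 [ 0.001 -1.     0.003 -0.   ]
 [ 0.737 -0.001 -0.676  0.093]
 [ 0.     0.     0.     1.   ]]
n 4 trans [20.3, -0.0, -18.6] twist [0.0, 0.0, -0.0]
[[ 0.944  0.143  0.297  0.589]
 [ 0.136 -0.99   0.045 -0.234]
 [ 0.3   -0.002 -0.954  0.171]
 [ 0.     0.     0.     1.   ]]
n 12 trans [-6.3, 13.3, -0.9] twist [0.0, -0.0436, 0.0001]
n 5 trans [-2.5, 0.0, 11.2] twist [0.0, 0.0, -0.0]
```

```bash
python3 -m pendant '[{"translation":[8,0,-7.4],"twist":[0,0,0],"grip":-1},{"translation":[15,0,-13.8],"twist":[0,0,0],"grip":-1},{"translation":[20,0,-18.4],"twist":[0,0,0],"grip":-1},{"translation":[20,0,-18.4],"twist":[0,0,0],"grip":-1},{"translation":[18,0,-16.6],"twist":[0,0,0],"grip":-1},{"translation":[-3,7,0],"twist":[0,-0.02,0],"grip":-1},{"translation":[-6.3,13.3,-0.9],"twist":[0,-0.0436,0],"grip":-1},{"translation":[-6.3,13.3,-0.9],"twist":[0,-0.0436,0],"grip":-1},{"translation":[-6.3,13.3,-0.9],"twist":[0,-0.0436,0],"grip":-1},{"translation":[-6.3,13.3,-0.9],"twist":[0,-0.0436,0],"grip":-1}]'
python3 - <<'E'
from h import *
st();REL=np.load("rel.npy");print("bottom",torest((cur()[0]@np.linalg.inv(REL))[:3,3]))
go(seat(50,35)@REL,n=8)
E
```

```text
t: 8.3
tool_pos: [0.6105, -0.129, 0.1743]
orientation: [-2.94, -0.215, -0.918]
force: [1.3, -0.7, -2.1]
opening: 0.0527
t 8.3 pos [ 0.6105 -0.129   0.1743] rest [ 59.2  99.7 174.3] down 55.2 head 0.164 yz -0.01 q [-0.51 -0.26  2.07  0.47  0.89  0.7 ] F [ 1.3 -0.7 -2.1] op 0.0527
bottom [ 25.6 100.3  86.6]
n 8 trans [-4.3, 12.6, -1.8] twist [-0.0012, -0.0377, 0.0002]
```

```bash
python3 -m pendant '[{"translation":[-9,3,-8],"twist":[-0.001,-0.0377,0],"grip":-1},{"translation":[-9,3,-8],"twist":[-0.001,-0.0377,0],"grip":-1},{"translation":[-7,3,-6],"twist":[-0.001,-0.0377,0],"grip":-1},{"translation":[-4,3,-4],"twist":[-0.001,-0.0377,0],"grip":-1},{"translation":[0,4,0],"twist":[-0.001,-0.0377,0],"grip":-1},{"translation":[0,4,0],"twist":[-0.001,-0.0377,0],"grip":-1},{"translation":[0,4,0],"twist":[-0.001,-0.0377,0],"grip":-1},{"translation":[0,4,0],"twist":[-0.001,-0.0377,0],"grip":-1},{"translation":[0,0,0],"twist":[0,0,0],"grip":-1},{"translation":[0,0,0],"twist":[0,0,0],"grip":-1}]'
python3 - <<'E'
from h import *
st();REL=np.load("rel.npy");print("bottom",torest((cur()[0]@np.linalg.inv(REL))[:3,3]))
go(seat(50,35)@REL,n=5)
E
```

```text
t: 9.3
tool_pos: [0.566, -0.1648, 0.1558]
orientation: [-3.066, -0.224, -0.4]
force: [-0.3, -0.2, -1.5]
opening: 0.0523
t 9.3 pos [ 0.566  -0.1648  0.1558] rest [ 10.1  70.4 155.8] down 75.0 head 0.233 yz -0.023 q [-0.48 -0.07  1.84  0.18  1.19  0.89] F [-0.3 -0.2 -1.5] op 0.0523
bottom [-51.3  71.6  84.6]
n 5 trans [3.3, 14.4, -2.4] twist [-0.0041, 0.0088, -0.0001]
```

```bash
python3 -m pendant '[{"translation":[3,10,-8],"twist":[-0.004,0.009,0],"grip":-1},{"translation":[3,14.4,-4],"twist":[-0.004,0.009,0],"grip":-1},{"translation":[3.3,14.4,0],"twist":[-0.004,0.009,0],"grip":-1},{"translation":[3.3,14.4,0],"twist":[-0.004,0.009,0],"grip":-1},{"translation":[3.3,14.4,0],"twist":[-0.004,0.009,0],"grip":-1},{"translation":[0,4,0],"twist":[0,0,0],"grip":-1},{"translation":[0,0,0],"twist":[0,0,0],"grip":-1},{"translation":[0,0,0],"twist":[0,0,0],"grip":-1},{"translation":[0,0,0],"twist":[0,0,0],"grip":-1},{"translation":[0,0,0],"twist":[0,0,0],"grip":-1}]'
python3 - <<'E'
from h import *
st();REL=np.load("rel.npy");print("bottom",torest((cur()[0]@np.linalg.inv(REL))[:3,3]))
go(seat(50,35)@REL,n=1);go(seat(15,8)@REL,n=4);
im,dd,i=cam('side');cv2.imwrite('pics/s3.png',cv2.resize(im[120:300,240:480,::-1],None,fx=3,fy=3))
E
```

```text
t: 10.3
tool_pos: [0.5888, -0.2413, 0.1701]
orientation: [-3.072, -0.217, -0.48]
force: [0.1, 0.3, -2.1]
opening: 0.0526
t 10.3 pos [ 0.5888 -0.2413  0.1701] rest [ 21.8  -8.4 170.1] down 72.2 head 0.151 yz -0.003 q [-0.59  0.01  1.74  0.23  1.17  0.77] F [ 0.1  0.3 -2.1] op 0.0526
bottom [-36.   -8.2  95.9]
n 1 trans [1.2, -6.8, -0.2] twist [0.0001, -0.005, -0.0024]
n 4 trans [-1.6, -1.7, 10.8] twist [0.0, -0.0013, -0.0006]
```

View pics/s3.png

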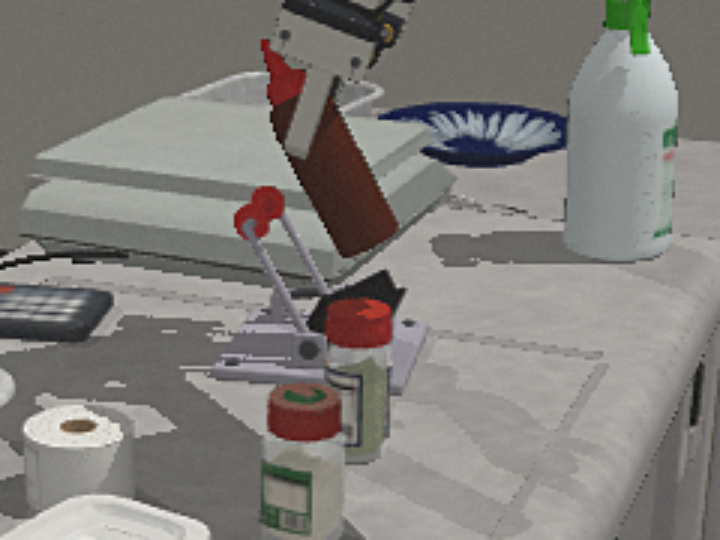

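The bottle (about (340,180)) is parallel to the raised bail, whose discs are at (250,210), and above the black seat. Jars unmoved. Now I lower it.

```bash
python3 -m pendant '[{"translation":[-1.6,-3.5,5],"twist":[0,-0.001,0],"grip":-1},{"translation":[-1.6,-3,10],"twist":[0,-0.001,0],"grip":-1},{"translation":[-1.6,0,10],"twist":[0,-0.001,0],"grip":-1},{"translation":[-1.6,0,10],"twist":[0,-0.001,0],"grip":-1},{"translation":[0,0,6],"twist":[0,0,0],"grip":-1},{"translation":[0,0,0],"twist":[0,0,0],"grip":-1},{"translation":[0,0,0],"twist":[0,0,0],"grip":-1},{"translation":[0,0,0],"twist":[0,0,0],"grip":-1},{"translation":[0,0,0],"twist":[0,0,0],"grip":-1},{"translation":[0,0,0],"twist":[0,0,0],"grip":-1}]'
python3 - <<'E'
from h import *
st();REL=np.load("rel.npy");B=cur()[0]@np.linalg.inv(REL);print("bottom",torest(B[:3,3]),"lean",np.arccos(B[2,2]))
go(seat(2,2)@REL,n=4)
E
```

```text
t: 11.35
tool_pos: [0.5944, -0.2318, 0.1246]
orientation: [-3.072, -0.219, -0.472]
force: [0.5, -0.1, -1.7]
opening: 0.0526
t 11.35 pos [ 0.5944 -0.2318  0.1246] rest [ 28.7   0.2 124.6] down 72.5 head 0.155 yz -0.004 q [-0.57  0.06  1.77  0.23  1.09  0.77] F [ 0.5 -0.1 -1.7] op 0.0526
bottom [-29.5   0.4  50.8] lean 0.5238721260024457
n 4 trans [-1.2, 0.5, 2.8] twist [-0.0003, 0.0001, -0.0003]
```

```bash
python3 -m pendant '[{"translation":[-1.2,1,2.8],"twist":[0,0,0],"grip":-1},{"translation":[-1.2,1,2.8],"twist":[0,0,0],"grip":-1},{"translation":[-1.2,0,2.8],"twist":[0,0,0],"grip":-1},{"translation":[-1,0,2.5],"twist":[0,0,0],"grip":-1},{"translation":[0,0,0],"twist":[0,0,0],"grip":-1},{"translation":[0,0,0],"twist":[0,0,0],"grip":-1},{"translation":[0,0,0],"twist":[0,0,0],"grip":-1},{"translation":[0,0,0],"twist":[0,0,0],"grip":-1},{"translation":[0,0,0],"twist":[0,0,0],"grip":-1},{"translation":[0,0,0],"twist":[0,0,0],"grip":-1}]'
python3 - <<'E'
from h import *
st();REL=np.load("rel.npy");B=cur()[0]@np.linalg.inv(REL);print("bottom",torest(B[:3,3]),"lean",np.arccos(B[2,2]))
go(seat(0,0)@REL,n=2)
im,dd,i=cam('side');cv2.imwrite('pics/s4.png',cv2.resize(im[120:300,240:480,::-1],None,fx=3,fy=3))
E
```

```text
t: 12.35
tool_pos: [0.5937, -0.2343, 0.1125]
orientation: [-3.073, -0.219, -0.473]
force: [0.3, 1.3, -1.9]
opening: 0.0526
t 12.35 pos [ 0.5937 -0.2343  0.1125] rest [ 27.7  -2.3 112.5] down 72.5 head 0.153 yz -0.003 q [-0.58  0.07  1.78  0.23  1.07  0.76] F [ 0.3  1.3 -1.9] op 0.0526
bottom [-30.5  -2.1  38.6] lean 0.5230272863371523
n 2 trans [-0.2, -0.3, 1.3] twist [-0.0002, -0.0003, -0.0005]
```

View pics/s4.png

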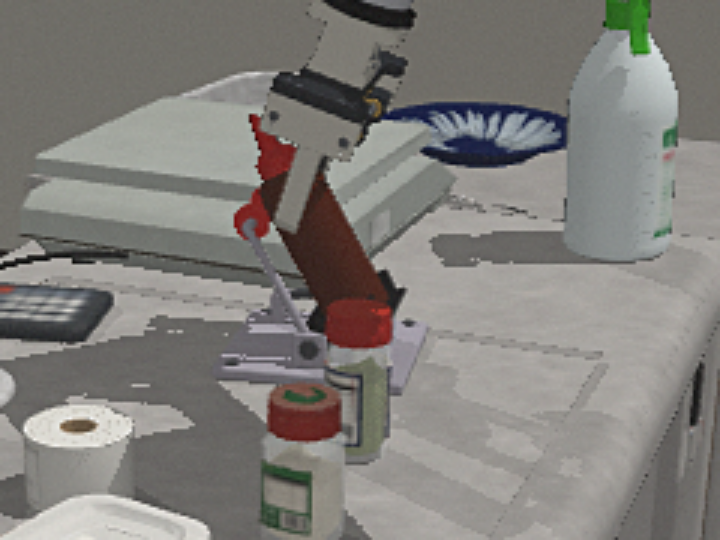

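The bottle is on the seat between bail discs and cheeks, with about 2 mm of gap left. I'll lower the rest of the way.

```bash
python3 -m pendant '[{"translation":[0,0,1.3],"twist":[0,0,0],"grip":-1},{"translation":[0,0,1.3],"twist":[0,0,0],"grip":-1},{"translation":[0,0,0],"twist":[0,0,0],"grip":-1},{"translation":[0,0,0],"twist":[0,0,0],"grip":-1},{"translation":[0,0,0],"twist":[0,0,0],"grip":-1},{"translation":[0,0,0],"twist":[0,0,0],"grip":-1},{"translation":[0,0,0],"twist":[0,0,0],"grip":-1},{"translation":[0,0,0],"twist":[0,0,0],"grip":-1},{"translation":[0,0,0],"twist":[0,0,0],"grip":-1},{"translation":[0,0,0],"twist":[0,0,0],"grip":-1}]'; python3 -c "
from h import *
st();REL=np.load('rel.npy');B=cur()[0]@np.linalg.inv(REL);print('bottom',torest(B[:3,3]),'lean',np.arccos(B[2,2]))"
```

```text
t: 13.4
tool_pos: [0.5943, -0.2344, 0.1109]
orientation: [-3.073, -0.22, -0.473]
force: [-1.6, -0.1, 0.3]
opening: 0.0526
t 13.4 pos [ 0.5943 -0.2344  0.1109] rest [ 28.3  -2.5 110.9] down 72.5 head 0.152 yz -0.003 q [-0.58  0.08  1.78  0.23  1.06  0.76] F [-1.6 -0.1  0.3] op 0.0526
bottom [-29.9  -2.3  37.1] lean 0.5233596035753981
```

Contact is made: the vertical force went from -1.9 to +0.3 N. Releasing now.

```bash
python3 -m pendant '[{"translation":[0,0,0],"twist":[0,0,0],"grip":0.2},{"translation":[0,0,0],"twist":[0,0,0],"grip":0.3},{"translation":[0,0,0],"twist":[0,0,0],"grip":0.4},{"translation":[0,0,0],"twist":[0,0,0],"grip":0.6},{"translation":[0,0,0],"twist":[0,0,0],"grip":0.8},{"translation":[0,0,0],"twist":[0,0,0],"grip":1},{"translation":[0,0,0],"twist":[0,0,0],"grip":1},{"translation":[0,0,0],"twist":[0,0,0],"grip":1},{"translation":[0,0,0],"twist":[0,0,0],"grip":1},{"translation":[0,0,0],"twist":[0,0,0],"grip":1}]'; python3 -c "
from h import *
st()
im,dd,i=cam('side');cv2.imwrite('pics/s5.png',cv2.resize(im[120:300,240:480,::-1],None,fx=3,fy=3))"
```

```text
t: 14.4
tool_pos: [0.5958, -0.235, 0.1122]
orientation: [-3.074, -0.22, -0.478]
force: [-0.3, -0.4, -0.7]
opening: 0.0929
t 14.4 pos [ 0.5958 -0.235   0.1122] rest [ 29.7  -3.2 112.2] down 72.3 head 0.146 yz -0.001 q [-0.58  0.08  1.78  0.23  1.06  0.76] F [-0.3 -0.4 -0.7] op 0.0929
```

View pics/s5.png

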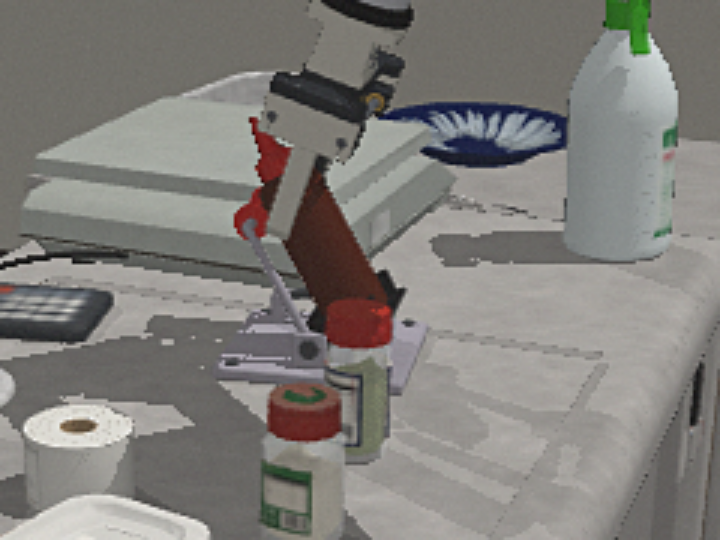

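The bottle stays leaning with the jaws open. I'll retreat along the tool axis.

```bash
python3 -m pendant '[{"translation":[0,0,-8],"twist":[0,0,0],"grip":1},{"translation":[0,0,-15],"twist":[0,0,0],"grip":1},{"translation":[0,0,-20],"twist":[0,0,0],"grip":1},{"translation":[0,0,-25],"twist":[0,0,0],"grip":1},{"translation":[0,0,-25],"twist":[0,0,0],"grip":1},{"translation":[0,0,-25],"twist":[0,0,0],"grip":1},{"translation":[0,0,-25],"twist":[0,0,0],"grip":1},{"translation":[-20,0,-20],"twist":[0,0,0],"grip":1},{"translation":[-30,0,0],"twist":[0,0,0],"grip":1},{"translation":[0,0,0],"twist":[0,0,0],"grip":1}]'; python3 -c "
from h import *
st()
im,d,i=cam('side');P=pts(d,i);cv2.imwrite('pics/s6.png',cv2.resize(im[120:300,240:480,::-1],None,fx=3,fy=3))
X=(P-O)@Xr*1000;Y=(P-O)@Yr*1000;Z=P[...,2]*1000
b=(abs(Y)<40)&(X>-60)&(X<120)&(Z>60)&(Z<140)&(im[...,0]<120)&(im[...,0]>im[...,2]*1.5+5)
p=np.c_[X[b],Y[b],Z[b]];c=p.mean(0);print(b.sum(),c)
# expected axis check: distance of surface pts from nominal axis, and fitted axis
ax=np.array([.5,0,.866]);q=p-np.array([15,0,114]);r=np.linalg.norm(q-np.outer(q@ax,ax),axis=1);print('r from nominal axis',np.percentile(r,[5,25,50,75,95]).round(1))
u,s,v=np.linalg.svd(p-c);print('main dir',v[0])
rd=((im[...,0]>90)&(im[...,1]<50)&(Z>130)&(Z<215)&(X>20)&(X<140)&(abs(Y)<40));p=np.c_[X[rd],Y[rd],Z[rd]];k=p[:,2]>np.percentile(p[:,2],90);print('nozzle tip',p[k].mean(0),'expect',[60,0,192])
"
```

```text
t: 15.45
tool_pos: [0.4947, -0.25, 0.2705]
orientation: [-3.08, -0.224, -0.487]
force: [0.8, -0.3, -0.7]
opening: 0.0929
t 15.45 pos [ 0.4947 -0.25    0.2705] rest [-72.5  -3.8 270.5] down 72.0 head 0.122 yz 0.007 q [-0.72 -0.26  1.8   0.24  1.39  0.69] F [ 0.8 -0.3 -0.7] op 0.0929
791 [ 1.4348854  16.8834936  99.81829673]
r from nominal axis [19.4 21.8 23.6 25.2 27.9]
main dir [-0.69788096 -0.07383562 -0.71239769]
nozzle tip [ 56.78988005   0.93444968 186.28771778] expect [60, 0, 192]
```

View pics/s6.png

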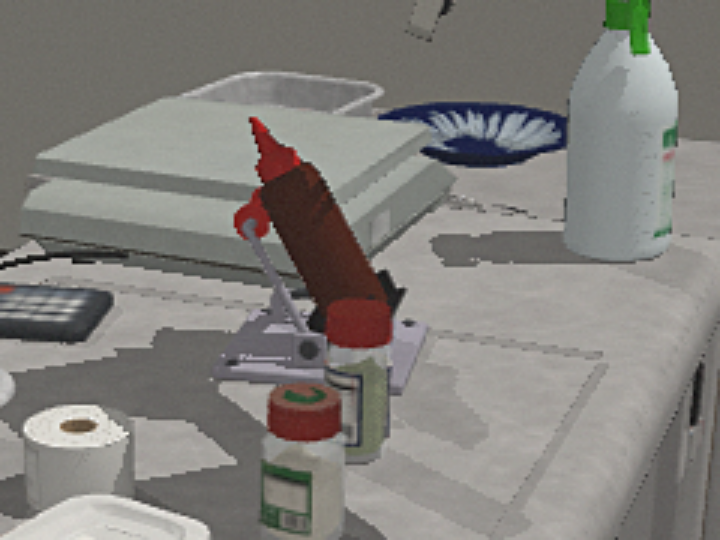

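The bottle leans on the bail, seated. Its nozzle is at (57,1,186) mm (averaged just below the tip), against an expected (60,0,192) for the tip. The arm is clear and the jars are in place, so I'm handing in.

```bash
python3 -c "
from h import *
print(robot.close_job())"
```

```text
the job is handed in; nothing more can be done
None
```

The job is handed in at about 15.5 s. The bail is up, and the sauce bottle is standing on the seat, leaning back against it and released.

**What I did:** I pushed the bail over its centre with the shut fingers, and it went to its back stop while the bottle still stood on the worktop. I then gripped the bottle with the tool tilted about 43° and tilted it 30°. I lowered it onto the seat until it touched, opened the jaws and backed off.

**Last checks:**
- **Bail:** its bar measured at rest x = 52 mm, against 53 mm expected. This was taken before the bottle was placed; the last picture still shows it up.
- **Bottle position:** the camera points lie about 19–28 mm from the nominal seated axis (body radius 26.5 mm). The nozzle measured (57, 1, 186) mm, against (60, 0, 192) mm for the tip itself.
- **Bottle lean:** at release the tool pose gave 0.523 rad. I didn't get a reliable lean from the final picture: a rough fit to the partly hidden body pointed about 0.78 rad from vertical, which disagrees. I set it aside because that fit covers only one visible side and the nozzle position agrees with 0.52 rad.
- **Bystanders:** the jars and the label roll look unmoved in the last side picture. I did not measure them, and the tub is mostly cut off in that crop.
- **Arm:** it was well clear, with wrist force readings around zero.

One joint (the third) touched its 2.5 rad limit briefly while approaching the bottle. The reading showed 2.50, and I moved it away at once.

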